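# Find the full refill case and load it in the cradle

## Robot

A 6-joint arm with a two-finger parallel gripper is mounted at the origin on a cart in front of the work surface, level with it; the furniture and walls round the work are solid. World frame = base frame: x ahead of the robot, y to its left, z up, the work surface at z = 0. Lengths are in m, angles in rad, forces in N, time in s.
With the tool pointing down it reaches from about 0.2 to 0.875 m from the base axis. Payload 3.4 kg.
Tool frame: the origin (TCP) lies midway between the tips of the shut fingers; the grasp point (between the pads) lies 19 mm behind it (ctrl.hold_point_z is the distance from the TCP to the grasp point, in m); z points along the fingers, y is the line along which they close (so a half turn about z gives the same grasp; the last joint's range is limited). The gripper opens to 94 mm and grips with 3 to 60 N. Pads are 16 mm wide; open, the fingers measure 119 mm over their backs; the gripper's body (75 mm by 177 mm) begins 78 mm behind the grasp point.
Start: joints at [-1.455, 0.276, 1.505, -0, 1.361, -0.121], TCP at [0.135, -0.559, 0.205] pointing down, gripper open.
Joint ranges: [-2.89, 2.89], [-0.75, 2.08], [0.22, 2.7], [-1.18, 4.32], [0.11, 2.71], [-2.7, 2.7]. Speed limits (rad/s): [2.57, 2.57, 3.14, 3.14, 3.14, 3.14].

## Interface

Orientations are given as [roll, pitch, yaw] about the fixed x, y, z axes, in that order (R = Rz(yaw) Ry(pitch) Rx(roll)).
In Python, from rig import ctrl gives the robot as it stands. The module is installed in compiled form; this text tells all that it offers.
- The arm moves only by the shell command python3 -m jog 'ROWS' [FORCE]. ROWS is JSON, a list of rows, each a list of 5 numbers: the finger opening in m, from 0 to 0.094, then the shift along the tool's x, y, z in m, then the turn about the tool's z in rad. A call has 1 to 10 rows; each row is the pose to reach, as a shift and turn from the pose commanded when the call began, along the tool's axes at that moment; what a row does not reach only later rows make up. A row lasts 1/12 s, in which the tool goes at most 41.7 mm and 7.16 degrees, less where a joint would pass 70% of its speed; a pose out of reach is approached as far as the arm can. A call with a gripper value outside its range is refused whole. The fingers move at their own pace and stop on an object; FORCE is the grip in N (left out, the last holds). Time passes only in rows, so rows that repeat a pose let the fingers close. It gives the time, the measured TCP pose, the force, the opening and the grip force at its end, in the units of the state.
- ctrl.sense(): the state, without advancing time (a new reading comes with each control period).
- ctrl.capture(name): name is "side" or "top" or "wrist"; returns the picture (384x512x3 uint8, red, green, blue); there is no depth.
- ctrl.camera_info(name): a dict with "intrinsics" (3x3 intrinsics, pixels), "world_from_camera" (4x4, takes a point from camera to world coordinates). Camera axes: x right, y up, looking along -z (the intrinsics and any distortion apply to the point x, -y, -z); pixel columns grow to the right and rows downward; lengths in m; the calibration is good to about 2 mm. A picture is of the moment at which its call begins: read the wrist's pose just before it. camera_info takes no time and is no camera call; for the wrist camera it gives the pose at the moment of the call.
- ctrl.close_job(): hands the job in; it is judged then, once.
The state is a dict: "time_s": time; "qpos": joint angles; "joint_velocities": joint speeds; "joint_efforts": joint torques, N m; "position": TCP position; "tool_rot": TCP orientation; "wrist_force": force on the tool from outside, world axes, zero at the start; "wrist_torque": the same for the moment, N m; "finger_gap": opening from 0.0 (shut) to 1.0 (fully open); "grasp_force": force on a finger pad.
Only numpy, scipy, OpenCV 4.12 (cv2) and the standard library are available. Lean on these libraries where they do the work, as an engineer would, in place of code of your own. Each camera call takes 0.05 s, during which the arm holds its last target. There are 200 camera calls.

## Task

Three identical closed grey cases with orange lids stand in a row on the table; only one is full. Working from the left one to the right one, lift each case clear of the table to feel its weight; when all three have been tried, put the full one flat into the pocket of the blue loading cradle and let go, with the two empties set back upright where they stood. Do not tip any case over, and leave the green and the brown bottle beside the work alone.

Things in the scene. Friction and masses are not known exactly. Their poses are not given: they have to be found in the camera images.
- case_left: the left (by world y, left is largest) of three identical closed cases: grey box, orange lid, 110 long (its x) x 50 wide (its y) x 80 high, latches stand out 4 mm at the ends. Origin: centre of its underside, z up. Grasp across the width near the top. Empty about 0.18 kg, full 0.52 to 0.65 kg; one of the three is full, which one varies and cannot be seen
- case_middle: the middle (by world y, left is largest) of three identical closed cases: grey box, orange lid, 110 long (its x) x 50 wide (its y) x 80 high, latches stand out 4 mm at the ends. Origin: centre of its underside, z up. Grasp across the width near the top. Empty about 0.18 kg, full 0.52 to 0.65 kg; one of the three is full, which one varies and cannot be seen
- case_right: the right (by world y, left is largest) of three identical closed cases: grey box, orange lid, 110 long (its x) x 50 wide (its y) x 80 high, latches stand out 4 mm at the ends. Origin: centre of its underside, z up. Grasp across the width near the top. Empty about 0.18 kg, full 0.52 to 0.65 kg; one of the three is full, which one varies and cannot be seen
- cradle: fixed loading cradle: blue plate with a metal-lipped pocket 118 (its x) x 58 (its y), 4 mm of room all round a case, and a taller stop with a yellow stripe at +x. Origin on the table at the pocket's centre, z up. Pocket floor 6 mm, lips 22 mm, stop 56 mm above the table. A case goes in with its long axis along the cradle's x, either way round
- brown_bottle: dark brown waisted round bottle, 66 across x 224 high, standing; origin at the centre of its base. Bystander
- green_bottle: plain green bottle, 46 x 68 x 198 high, standing behind the cases; origin at the centre of its base. Bystander

How it is judged:
By the outcome, as a careful person would: the job done as asked, in the order asked, and still so for the second after the job is handed in, with the robot touching nothing.
It also fails if it takes over 72 s, if anything falls off the work surface, if the arm or the gripper's body presses on something with over 40 N, if the wrist force passes 120 N, or if a joint passes its speed limit or range.

## Working session

There is one attempt and no reset: what is moved stays moved. The work goes in short steps, Python scripts to look and compute and a shell command to move; the robot and the scene stay as the last step left them, time stands still between calls to the robot, and variables do not carry over. Pictures are saved under pics/ and viewed, at most 10 in all, crops included, and the job is handed in when it is done.

```bash
mkdir -p pics
python3 - <<'E'
from rig import ctrl
import cv2
for n in ("top","side"):
    im=ctrl.capture(n); cv2.imwrite(f"pics/{n}0.png",im[:,:,::-1]); print(n,ctrl.camera_info(n))
s=ctrl.sense(); print(s)
E
```

```text
top {'intrinsics': array([[463.24393388,   0.        , 245.24330173],
       [  0.        , 463.24393388, 189.2201657 ],
       [  0.        ,   0.        ,   1.        ]]), 'world_from_camera': array([[ 0.01193977,  0.99785774, -0.06432239,  0.47557529],
       [-0.99973592,  0.0131759 ,  0.01882785, -0.0853838 ],
       [ 0.01963502,  0.0640806 ,  0.99775154,  1.30861362],
       [ 0.        ,  0.        ,  0.        ,  1.        ]])}
side {'intrinsics': array([[488.58712946,   0.        , 245.77122273],
       [  0.        , 488.58712946, 191.18301095],
       [  0.        ,   0.        ,   1.        ]]), 'world_from_camera': array([[ 0.99960203,  0.00204582,  0.02813543,  0.58755527],
       [ 0.01976541,  0.6608238 , -0.75028077, -1.27317708],
       [-0.0201275 ,  0.75053829,  0.66052037,  1.04263484],
       [ 0.        ,  0.        ,  0.        ,  1.        ]])}
{'time_s': 0.1, 'qpos': array([-1.45499600e+00,  2.76515128e-01,  1.50599355e+00, -2.75424267e-05,
        1.36067895e+00, -1.21013354e-01]), 'joint_velocities': array([ 0.00127983, -0.00011696, -0.003874  , -0.00219308,  0.00137149,
       -0.00033035]), 'joint_efforts': array([ 7.32089666e-04, -4.05457914e+01, -2.37780225e+01,  7.02541927e-02,
        2.98499060e-02, -4.24760617e-05]), 'position': array([ 0.13481753, -0.5584575 ,  0.20470589]), 'tool_rot': array([-3.14000609e+00, -1.65811706e-04,  2.36819315e-01]), 'wrist_force': array([-0.75452205,  0.06310278, -0.71367668]), 'wrist_torque': array([ 0.00296496, -0.05934228,  0.00125015]), 'grasp_force': 0.0, 'finger_gap': 1.0017510676827472}
```

View pics/top0.png

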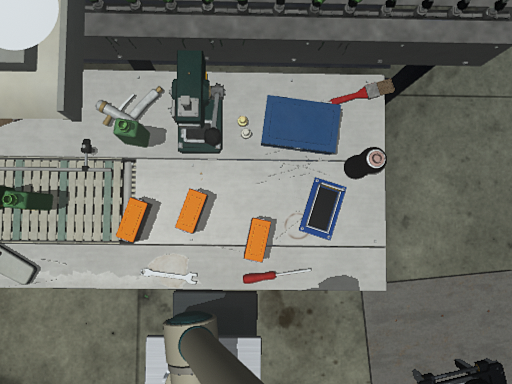

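View pics/side0.png

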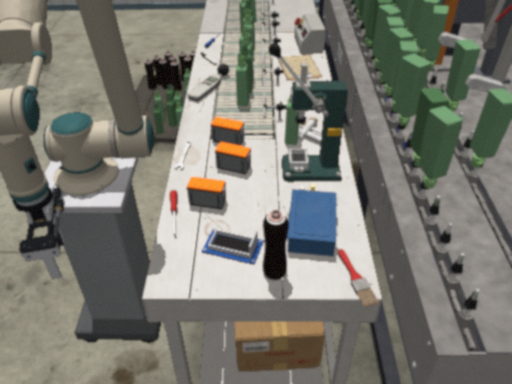

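Top view: the orange lids are near px (133,220), (192,211) and (258,239), the cradle near (323,208), the brown bottle near (370,162). The green bottle is near (128,128), or (15,200) on the conveyor. I'll enlarge the work area.

```bash
python3 - <<'E'
import cv2
im=cv2.imread("pics/top0.png")
c=cv2.resize(im[170:270,100:360],None,fx=3,fy=3,interpolation=cv2.INTER_CUBIC)
cv2.imwrite("pics/crop0.png",c)
E
cat > h.py <<'E'
import numpy as np, cv2
from rig import ctrl
def px2w(n,uv,z,T=None):
    ci=ctrl.camera_info(n); K=ci["intrinsics"]; T=ci["world_from_camera"] if T is None else T
    d=np.linalg.inv(K)@np.array([uv[0],uv[1],1.]); d=T[:3,:3]@(d*[1,-1,-1]); o=T[:3,3]
    return o+d*(z-o[2])/d[2]
def w2px(n,p):
    ci=ctrl.camera_info(n); T=ci["world_from_camera"]; q=T[:3,:3].T@(np.array(p)-T[:3,3]); u=ci["intrinsics"]@(q*[1,-1,-1]); return u[:2]/u[2]
def lids(im,n,z=.08):
    hsv=cv2.cvtColor(im,cv2.COLOR_RGB2HSV); m=cv2.inRange(hsv,(5,150,120),(20,255,255))
    out=[]
    for c in cv2.findContours(m,cv2.RETR_EXTERNAL,cv2.CHAIN_APPROX_NONE)[0]:
        if cv2.contourArea(c)<150: continue
        p=np.array([px2w(n,q,z)[:2] for q in c[:,0]]); r=cv2.minAreaRect((p*1000).astype(np.float32))
        b=cv2.boxPoints(r); e=[b[1]-b[0],b[2]-b[1]]; l=max(e,key=np.linalg.norm); a=np.arctan2(l[1],l[0]); a=(a+np.pi/2)%np.pi-np.pi/2
        out.append((np.round(r[0],1),np.round(sorted(r[1]),1),round(float(a),3)))
    return sorted(out,key=lambda o:-o[0][1])
E
python3 - <<'E'
from h import *
im=cv2.imread("pics/top0.png")[:,:,::-1]
for l in lids(im.copy(),"top"): print(l)
E
```

```text
(array([471.1, 191.2]), array([ 49.3, 109.5]), -0.334)
(array([496.6,  35.1]), array([ 48.8, 108.1]), -0.337)
(array([ 422.3, -141.4]), array([ 48.9, 108.4]), -0.201)
```

View pics/crop0.png

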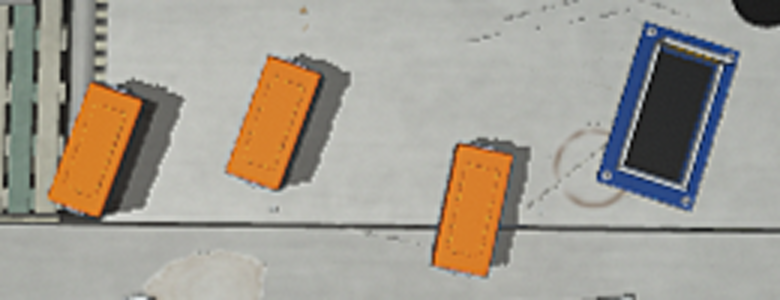

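Run:
```python
from h import *
f=lambda x,y:(100+x/3-1/3,170+y/3-1/3)
for z in (0,.006,.01,.022):
    P=np.array([px2w("top",f(*c),z)[:2] for c in ((647,22),(740,50),(690,210),(598,180))])
    Q=np.array([px2w("top",f(*c),z)[:2] for c in ((660,38),(727,62),(688,187),(623,165))])
    for A in(P,Q): print(z,np.round(A.mean(0),4),[round(float(np.linalg.norm(A[i]-A[i-1]))*1000) for i in range(4)], [round(float(np.arctan2(*(a-b)[::-1])),3) for a,b in((A[0],A[3]),(A[1],A[2]))])
print("brown",px2w("top",(377,157),.224),"green",px2w("top",(124,126),.198),"conv",[px2w("top",(134,200),z)[:2] for z in (0,.03,.06)])
print("screw z0.006",[px2w("top",f(*c),.006)[:2].round(4) for c in((652,32),(733,57),(686,201),(606,175))])
im=cv2.imread("pics/side0.png")
a=cv2.resize(im[90:190,190:290],None,fx=4,fy=4,interpolation=cv2.INTER_CUBIC)
b=cv2.resize(im[200:300,195:295],None,fx=4,fy=4,interpolation=cv2.INTER_CUBIC)
cv2.imwrite("pics/sidecrop.png",np.hstack([a,b]))
for y in(.19,.25,.35): print([w2px("side",(.471,y,z)).round() for z in(0,.03)])
```

```text
0 [ 0.5094 -0.33  ] [157, 92, 159, 91] [-0.297, -0.304]
0 [ 0.5117 -0.3354] [125, 67, 124, 65] [-0.281, -0.303]
0.006 [ 0.5092 -0.3288] [156, 92, 158, 91] [-0.297, -0.304]
0.006 [ 0.5115 -0.3342] [125, 67, 124, 64] [-0.281, -0.303]
0.01 [ 0.5091 -0.3281] [155, 91, 158, 90] [-0.297, -0.304]
0.01 [ 0.5114 -0.3334] [124, 67, 123, 64] [-0.281, -0.303]
0.022 [ 0.5088 -0.3258] [154, 91, 156, 89] [-0.297, -0.304]
0.022 [ 0.5111 -0.3312] [123, 66, 122, 64] [-0.281, -0.303]
brown [ 0.626151   -0.41729636  0.224     ] green [0.69607674 0.18790327 0.198     ] conv [array([0.5254125 , 0.20260399]), array([0.52426998, 0.19600186]), array([0.52312746, 0.18939973])]
screw z0.006 [array([ 0.5874, -0.3128]), array([ 0.5648, -0.3895]), array([ 0.4291, -0.345 ]), array([ 0.4525, -0.2698])]
[array([228., 141.]), array([227., 134.])]
[array([228., 132.]), array([228., 125.])]
[array([230., 117.]), array([229., 110.])]
```

View pics/sidecrop.png

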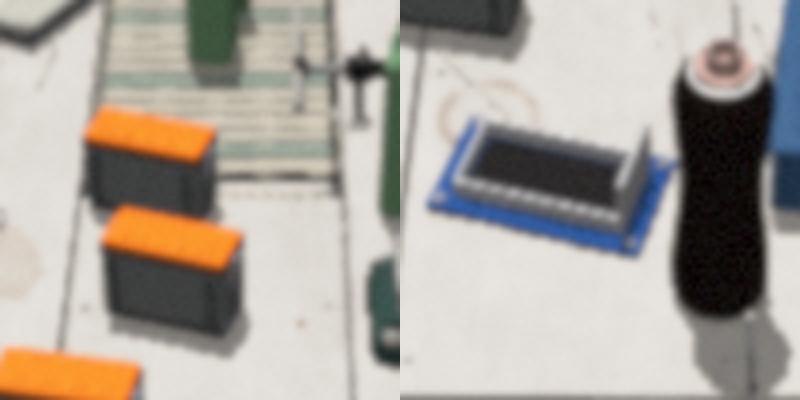

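The left crop shows the conveyor is flat on the table. The right crop shows the brown bottle standing beyond the cradle's stop end. Next I need the wrist camera mounting.

```bash
cat >> h.py <<'E'
def rows(target,yaw,s=None):
    "shift in tool axes and turn from the current pose to TCP target, yaw"
    s=s or ctrl.sense(); y0=s["tool_rot"][2]; d=np.array(target)-s["position"]
    c,n=np.cos(y0),np.sin(y0)
    return np.round([c*d[0]+n*d[1], n*d[0]-c*d[1], -d[2], -(yaw-y0)],4)
E
python3 - <<'E'
from h import *
s=ctrl.sense(); T=ctrl.camera_info("wrist")
from scipy.spatial.transform import Rotation as R
Rt=R.from_euler("xyz",s["tool_rot"]).as_matrix()
print(T["intrinsics"][0],"cam in tool",Rt.T@(T["world_from_camera"][:3,3]-s["position"]),"\n",(Rt.T@T["world_from_camera"][:3,:3]).round(3))
for t in((.45,-.33,.25),(.47,.19,.2)): print(rows(t,-.30))
E
```

```text
[265.14876708   0.         258.01538467] cam in tool [ 6.94781091e-02 -2.48285552e-05 -1.79401563e-01] 
 [[ 0.     0.969  0.245]
 [ 1.     0.    -0.002]
 [-0.002  0.245 -0.969]]
[ 0.36   -0.1481 -0.0453  0.5368]
[ 0.5014 -0.6489  0.0047  0.5368]
```

```bash
python3 -m jog '[[0.094,0.36,-0.148,0.055,0.537],[0.094,0.36,-0.148,0.055,0.537],[0.094,0.36,-0.148,0.055,0.537],[0.094,0.36,-0.148,0.055,0.537],[0.094,0.36,-0.148,0.055,0.537],[0.094,0.36,-0.148,0.055,0.537],[0.094,0.36,-0.148,0.055,0.537],[0.094,0.36,-0.148,0.055,0.537],[0.094,0.36,-0.148,0.055,0.537],[0.094,0.36,-0.148,0.055,0.537]]'
python3 -m jog '[[0.094,0,0,0,0],[0.094,0,0,0,0],[0.094,0,0,0,0]]'
python3 - <<'E'
from h import *
T=ctrl.camera_info("wrist")["world_from_camera"]; np.save("T1.npy",T); im=ctrl.capture("wrist")[:,:,::-1]; cv2.imwrite("pics/w1.png",im)
u=w2px("wrist",(.51,-.33,.01)); print(u,w2px("wrist",(.5925,-.356,.006)))
x,y=int(u[0])-100,max(0,int(u[1])-75); print("off",x,y); cv2.imwrite("pics/w1c.png",cv2.resize(im[y:y+150,x:x+200],None,fx=4,fy=4,interpolation=cv2.INTER_CUBIC))
E
```

```text
time_s: 0.93
position: [0.4523, -0.3278, 0.1496]
tool_rot: [-3.14, 0.0, -0.298]
wrist_force: [-0.5, -1.5, -0.2]
finger_gap: 1.001
grasp_force: 0.0
time_s: 1.18
position: [0.4495, -0.3308, 0.1502]
tool_rot: [3.141, 0.001, -0.3]
wrist_force: [0.3, -0.3, 1.3]
finger_gap: 1.0
grasp_force: 0.0
[240.60264427 137.66430991] [239.94880908  58.26501765]
off 140 62
```

View pics/w1c.png

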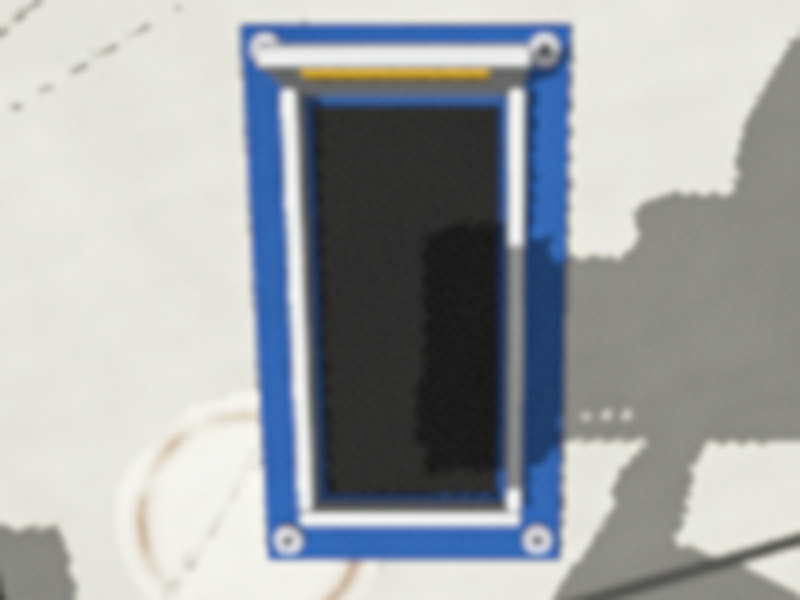

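The wrist view shows the pocket's dark floor pad at crop corners (315,105), (503,105), (500,494) and (325,494). The lip's inner top edges run from (299,90) to (313,510) on the left and from (508,90) to (506,510) on the right. The striped stop is at the top.

Run:
```python
from h import *
T=np.load("T1.npy")
def go(n,C,z):
    P=np.array([px2w("wrist",(140+x/4-.375,62+y/4-.375),z,T)[:2] for x,y in C])
    print(n,P.mean(0).round(4),[round(float(np.linalg.norm(P[i]-P[i-1]))*1000,1) for i in range(4)],[round(float(np.arctan2(*(a-b)[::-1])),3) for a,b in((P[0],P[3]),(P[1],P[2]))])
for z in(.006,): go("pad",((315,105),(503,105),(500,494),(325,494)),z); 
for z in(.004,.006): go("plate",((242,25),(572,25),(560,558),(268,558)),z)
go("screw",((266,48),(544,48),(537,540),(288,540)),.006)
go("lip",((299,90),(508,90),(506,510),(313,510)),.022)
print(px2w("wrist",(140+395/4,62+68/4),.056,T),px2w("wrist",(140+410/4,62+510/4),.022,T))
print(rows((.471,.191,.15),-.334))
```

```text
pad [ 0.5085 -0.3308] [113.6, 53.7, 113.7, 54.6] [-0.309, -0.301]
plate [ 0.5086 -0.3307] [156.3, 93.2, 156.4, 93.1] [-0.3, -0.301]
plate [ 0.5086 -0.3308] [155.4, 92.6, 155.5, 92.5] [-0.3, -0.301]
screw [ 0.5087 -0.3303] [143.5, 78.4, 143.6, 78.5] [-0.299, -0.298]
lip [ 0.5087 -0.3305] [116.7, 56.6, 116.7, 57.4] [-0.304, -0.296]
[ 0.56393081 -0.34808063  0.056     ] [ 0.45231806 -0.31370658  0.022     ]
[-1.340e-01 -5.053e-01  4.000e-04  3.310e-02]
```

```bash
python3 -m jog '[[0.094,-0.06,-0.253,0,0.034],[0.094,-0.06,-0.253,0,0.034],[0.094,-0.06,-0.253,0,0.034],[0.094,-0.06,-0.253,0,0.034],[0.094,-0.06,-0.253,0,0.034],[0.094,-0.06,-0.253,0,0.034],[0.094,-0.06,-0.253,0,0.034]]' >/dev/null
python3 - <<'E'
from h import *
for l in lids(ctrl.capture("wrist"),"wrist"): print(l)
E
python3 -m jog '[[0.094,-0.08,-0.252,0,0],[0.094,-0.08,-0.252,0,0],[0.094,-0.08,-0.252,0,0],[0.094,-0.08,-0.252,0,0],[0.094,-0.08,-0.252,0,0],[0.094,-0.08,-0.252,0,0],[0.094,-0.08,-0.252,0,0],[0.094,-0.08,-0.252,0,0],[0.094,-0.08,-0.252,0,0]]'
python3 - <<'E'
from h import *
for l in lids(ctrl.capture("wrist"),"wrist"): print(l)
print(rows((.471,.191,.042),-.334), ctrl.sense()["position"])
E
```

```text
(array([508.9, 171. ]), array([29.4, 48.3]), 1.239)
(array([497.4,  30.5]), array([ 49.1, 108.3]), -0.336)
(array([ 422.9, -143.4]), array([ 50.1, 109.3]), -0.2)
time_s: 2.62
position: [0.4756, 0.1915, 0.1503]
tool_rot: [3.14, -0.001, -0.334]
wrist_force: [0.2, 0.3, 0.2]
finger_gap: 0.999
grasp_force: 0.0
(array([472.1, 188.7]), array([ 49.7, 106.8]), -0.337)
(array([496.4,  34. ]), array([ 48.8, 107.6]), -0.337)
[-0.0041  0.0014  0.1083 -0.0016] [0.47536206 0.19094849 0.1503481 ]
```

```bash
python3 -m jog '[[0.094,-0.004,0.002,0.02,0],[0.094,-0.004,0.002,0.05,0],[0.094,-0.004,0.002,0.08,0],[0.094,-0.004,0.002,0.1,0],[0.094,-0.004,0.002,0.108,0],[0.094,-0.004,0.002,0.108,0],[0.04,-0.004,0.002,0.108,0],[0.04,-0.004,0.002,0.108,0],[0.04,-0.004,0.002,0.108,0],[0.04,-0.004,0.002,0.108,0]]' 35
python3 -m jog '[[0.04,0,0,0,0],[0.04,0,0,0,0],[0.04,0,0,0,0],[0.04,0,0,0,0],[0.04,0,0,0,0],[0.04,0,0,0,0]]' 35
```

```text
time_s: 3.5
position: [0.4713, 0.1926, 0.0437]
tool_rot: [-3.14, -0.002, -0.334]
wrist_force: [-0.8, 0.9, 0.2]
finger_gap: 0.756
grasp_force: 0.0
time_s: 4.0
position: [0.4702, 0.1924, 0.0427]
tool_rot: [3.141, -0.0, -0.334]
wrist_force: [-1.5, -1.2, 4.6]
finger_gap: 0.533
grasp_force: 35.0
```

```bash
python3 -m jog '[[0.04,0,0,-0.006,0],[0.04,0,0,-0.016,0],[0.04,0,0,-0.028,0],[0.04,0,0,-0.04,0],[0.04,0,0,-0.05,0],[0.04,0,0,-0.056,0],[0.04,0,0,-0.06,0],[0.04,0,0,-0.06,0],[0.04,0,0,-0.06,0],[0.04,0,0,-0.06,0]]'
for i in 1 2; do python3 -m jog '[[0.04,0,0,0,0],[0.04,0,0,0,0],[0.04,0,0,0,0]]' | grep -E "posi|force"; done
python3 -c "
from h import *
s=ctrl.sense();print(s['wrist_force'],s['wrist_torque'],s['tool_rot'],s['joint_efforts'])
im=ctrl.capture('side')
cv2.imwrite('pics/s2.png',cv2.resize(im[60:240,150:390,::-1],None,fx=3,fy=3))"
```

```text
time_s: 4.83
position: [0.4698, 0.1923, 0.1019]
tool_rot: [3.141, 0.001, -0.334]
wrist_force: [-0.3, -0.6, -1.5]
finger_gap: 0.529
grasp_force: 35.0
position: [0.47, 0.1924, 0.102]
wrist_force: [0.2, 0.0, -2.0]
grasp_force: 35.0
position: [0.4703, 0.1925, 0.1023]
wrist_force: [-0.3, -0.3, -1.1]
grasp_force: 35.0
[-0.3084838  -0.25156098 -1.12957776] [ 0.08878722  0.02219121 -0.00716628] [ 3.14143735e+00  1.02761839e-04 -3.34245059e-01] [-9.27933106e-04 -3.69971502e+01 -2.10353976e+01 -2.73674866e-02
 -7.29479897e-02  3.18164814e-05]
```

View pics/s2.png

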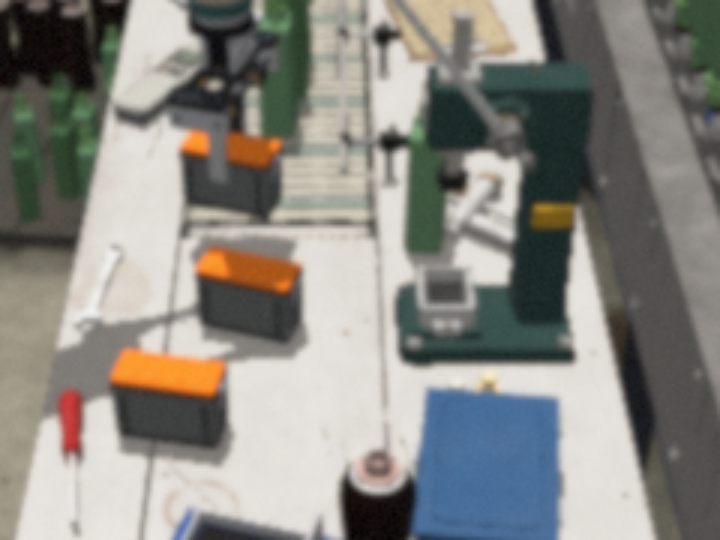

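The case is held upright and clear of the table. The wrist reads about -1.5 N, so the left one is empty. I'll set it back and go to the middle one.

```bash
python3 -m jog '[[0.04,0,0,0.01,0],[0.04,0,0,0.022,0],[0.04,0,0,0.034,0],[0.04,0,0,0.045,0],[0.04,0,0,0.053,0],[0.04,0,0,0.058,0],[0.04,0,0,0.06,0],[0.04,0,0,0.06,0],[0.04,0,0,0.06,0],[0.04,0,0,0.06,0]]'
python3 -m jog '[[0.094,0,0,0,0],[0.094,0,0,0,0],[0.094,0,0,0,0],[0.094,0,0,0,0],[0.094,0,0,0,0],[0.094,0,0,-0.02,0],[0.094,0,0,-0.05,0],[0.094,0,0,-0.08,0],[0.094,0,0,-0.105,0],[0.094,0,0,-0.108,0]]'
python3 -m jog '[[0.094,0.077,0.141,0,0],[0.094,0.077,0.141,0,0],[0.094,0.077,0.141,0,0],[0.094,0.077,0.141,0,0],[0.094,0.077,0.141,0,0],[0.094,0.077,0.141,0,0],[0.094,0.077,0.141,0,0],[0.094,0.077,0.141,0,0]]'
python3 - <<'E'
from h import *
print(rows((.4965,.0345,.042),-.337))
for l in lids(ctrl.capture("wrist"),"wrist"): print(l)
print("top")
for l in lids(ctrl.capture("top"),"top"): print(l)
E
```

```text
time_s: 6.22
position: [0.4701, 0.1924, 0.0426]
tool_rot: [3.141, 0.0, -0.334]
wrist_force: [-0.4, -0.5, 2.6]
finger_gap: 0.531
grasp_force: 35.0
time_s: 7.05
position: [0.4735, 0.1933, 0.155]
tool_rot: [-3.136, -0.008, -0.334]
wrist_force: [0.0, 0.5, -0.6]
finger_gap: 1.0
grasp_force: 0.0
time_s: 7.72
position: [0.4962, 0.0352, 0.1499]
tool_rot: [-3.141, 0.001, -0.333]
wrist_force: [-0.1, 0.2, 0.3]
finger_gap: 1.001
grasp_force: 0.0
[0.0005 0.0005 0.1079 0.0038]
(array([492.4, 182.3]), array([51.2, 65.7]), -0.333)
(array([497.1,  32.8]), array([ 48.1, 107.9]), -0.34)
(array([ 428.9, -142.6]), array([52.6, 98.4]), -0.206)
top
(array([ 422.3, -141.4]), array([ 49.5, 108.4]), -0.201)
```

```bash
python3 -m jog '[[0.094,0,0.001,0.02,0.004],[0.094,0,0.001,0.05,0.004],[0.094,0,0.001,0.08,0.004],[0.094,0,0.001,0.1,0.004],[0.094,0,0.001,0.108,0.004],[0.094,0,0.001,0.108,0.004],[0.04,0,0.001,0.108,0.004],[0.04,0,0.001,0.108,0.004],[0.04,0,0.001,0.108,0.004],[0.04,0,0.001,0.108,0.004]]' 35
python3 -m jog '[[0.04,0,0,0,0],[0.04,0,0,0,0],[0.04,0,0,0,0],[0.04,0,0,0,0],[0.04,0,0,0,0],[0.04,0,0,0,0]]' 35
python3 -m jog '[[0.04,0,0,-0.006,0],[0.04,0,0,-0.016,0],[0.04,0,0,-0.028,0],[0.04,0,0,-0.04,0],[0.04,0,0,-0.05,0],[0.04,0,0,-0.056,0],[0.04,0,0,-0.06,0],[0.04,0,0,-0.06,0],[0.04,0,0,-0.06,0],[0.04,0,0,-0.06,0]]'
for i in 1 2 3; do python3 -m jog '[[0.04,0,0,0,0],[0.04,0,0,0,0]]' | grep -E "posi|wrist_force"; done
python3 - <<'E'
from h import *
p=ctrl.sense()["position"]; print(p,ctrl.sense()["wrist_force"])
for n in("wrist","top"):
    im=ctrl.capture(n); print(n)
    for l in lids(im,n,p[2]+.038): print(l)
cv2.imwrite("pics/w3.png",ctrl.capture("wrist")[:,:,::-1])
E
```

```text
time_s: 8.65
position: [0.4975, 0.0331, 0.0437]
tool_rot: [-3.141, -0.003, -0.338]
wrist_force: [0.2, 0.2, 0.4]
finger_gap: 0.752
grasp_force: 0.0
time_s: 9.15
position: [0.497, 0.0335, 0.0429]
tool_rot: [-3.141, -0.001, -0.339]
wrist_force: [1.0, 2.7, 2.6]
finger_gap: 0.528
grasp_force: 35.0
time_s: 9.98
position: [0.4957, 0.0331, 0.1018]
tool_rot: [3.141, 0.002, -0.338]
wrist_force: [-0.7, 0.5, -6.0]
finger_gap: 0.527
grasp_force: 35.0
position: [0.496, 0.0331, 0.1019]
wrist_force: [-0.2, 0.3, -5.9]
position: [0.4963, 0.0331, 0.1022]
wrist_force: [0.3, 0.1, -7.0]
position: [0.4964, 0.0331, 0.1024]
wrist_force: [0.7, -0.4, -5.6]
[0.49642267 0.03307654 0.10238313] [ 0.68966907 -0.4118735  -5.57680708]
wrist
(array([523.7, 125.9]), array([25.1, 35.5]), 1.233)
(array([453.6,  47. ]), array([16. , 47.6]), 1.231)
(array([513.6,  25.9]), array([48.5, 72.6]), -0.339)
(array([470.4, -94. ]), array([32.6, 67.9]), -0.159)
top
(array([468.6, 187.8]), array([31.6, 93.2]), -0.321)
(array([ 425. , -138.5]), array([ 46.9, 103.6]), -0.208)
```

View pics/w3.png

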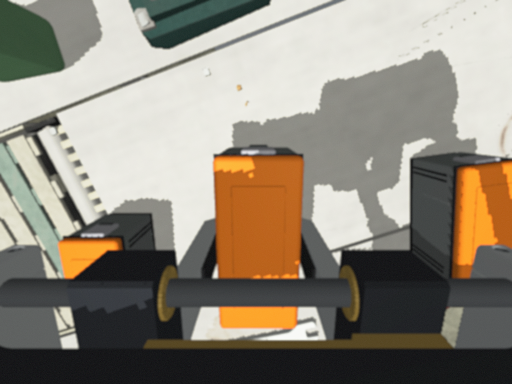

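The wrist view shows the middle case held square in the fingers, with its lid front edge at row 150. It reads about -6 N, so this is the full one. I'll set it back and try the right one.

```bash
python3 -m jog '[[0.04,0,0,0.01,0],[0.04,0,0,0.022,0],[0.04,0,0,0.034,0],[0.04,0,0,0.045,0],[0.04,0,0,0.053,0],[0.04,0,0,0.058,0],[0.04,0,0,0.06,0],[0.04,0,0,0.06,0],[0.04,0,0,0.06,0],[0.04,0,0,0.06,0]]'
python3 -m jog '[[0.094,0,0,0,0],[0.094,0,0,0,0],[0.094,0,0,0,0],[0.094,0,0,0,0],[0.094,0,0,0,0],[0.094,0,0,-0.02,0],[0.094,0,0,-0.05,0],[0.094,0,0,-0.08,0],[0.094,0,0,-0.105,0],[0.094,0,0,-0.108,0]]'
python3 -m jog '[[0.094,-0.012,0.19,0,-0.137],[0.094,-0.012,0.19,0,-0.137],[0.094,-0.012,0.19,0,-0.137],[0.094,-0.012,0.19,0,-0.137],[0.094,-0.012,0.19,0,-0.137],[0.094,-0.012,0.19,0,-0.137],[0.094,-0.012,0.19,0,-0.137],[0.094,-0.012,0.19,0,-0.137]]'
python3 - <<'E'
from h import *
print(rows((.4225,-.1420,.042),-.201))
for l in lids(ctrl.capture("wrist"),"wrist"): print(l)
print("top")
for l in lids(ctrl.capture("top"),"top"): print(l)
E
```

```text
time_s: 11.47
position: [0.4962, 0.0331, 0.0427]
tool_rot: [3.141, 0.0, -0.338]
wrist_force: [-1.7, 0.5, -1.5]
finger_gap: 0.531
grasp_force: 35.0
time_s: 12.3
position: [0.4999, 0.0329, 0.1551]
tool_rot: [-3.139, -0.009, -0.338]
wrist_force: [1.4, -0.2, 0.0]
finger_gap: 1.001
grasp_force: 0.0
time_s: 12.97
position: [0.422, -0.1417, 0.1499]
tool_rot: [-3.141, 0.001, -0.202]
wrist_force: [0.6, 0.1, -0.0]
finger_gap: 1.004
grasp_force: 0.0
[ 0.0006  0.0002  0.1079 -0.001 ]
(array([495.7,  29.6]), array([ 50.3, 107.9]), -0.335)
(array([ 423.2, -143.8]), array([ 48.4, 107.9]), -0.201)
top
(array([471.4, 192.3]), array([ 48.9, 109.2]), -0.339)
(array([495.8,  33.7]), array([ 48.7, 108.4]), -0.339)
```

```bash
python3 -m jog '[[0.094,0.001,0,0.02,0],[0.094,0.001,0,0.05,0],[0.094,0.001,0,0.08,0],[0.094,0.001,0,0.1,0],[0.094,0.001,0,0.108,0],[0.094,0.001,0,0.108,0],[0.04,0.001,0,0.108,0],[0.04,0.001,0,0.108,0],[0.04,0.001,0,0.108,0],[0.04,0.001,0,0.108,0]]' 35
python3 -m jog '[[0.04,0,0,0,0],[0.04,0,0,0,0],[0.04,0,0,0,0],[0.04,0,0,0,0],[0.04,0,0,0,0],[0.04,0,0,0,0]]' 35
python3 -m jog '[[0.04,0,0,-0.006,0],[0.04,0,0,-0.016,0],[0.04,0,0,-0.028,0],[0.04,0,0,-0.04,0],[0.04,0,0,-0.05,0],[0.04,0,0,-0.056,0],[0.04,0,0,-0.06,0],[0.04,0,0,-0.06,0],[0.04,0,0,-0.06,0],[0.04,0,0,-0.06,0]]'
for i in 1 2 3; do python3 -m jog '[[0.04,0,0,0,0],[0.04,0,0,0,0]]' | grep -E "posi|wrist_force"; done
```

```text
time_s: 13.9
position: [0.424, -0.1428, 0.0436]
tool_rot: [3.141, -0.003, -0.201]
wrist_force: [-0.6, 0.5, 0.3]
finger_gap: 0.747
grasp_force: 0.0
time_s: 14.4
position: [0.4232, -0.1426, 0.0428]
tool_rot: [3.141, -0.0, -0.201]
wrist_force: [-0.6, 0.3, 4.2]
finger_gap: 0.531
grasp_force: 35.0
time_s: 15.23
position: [0.4225, -0.1421, 0.1019]
tool_rot: [-3.141, 0.001, -0.201]
wrist_force: [-0.1, -0.4, -1.7]
finger_gap: 0.528
grasp_force: 35.0
position: [0.4228, -0.1422, 0.102]
wrist_force: [0.2, -0.8, -3.0]
position: [0.4229, -0.1423, 0.1022]
wrist_force: [0.2, -0.2, -2.7]
position: [0.4231, -0.1424, 0.1024]
wrist_force: [0.6, -0.4, -2.7]
```

About -2.5 N against -6 N, so the right one is empty. I'll set it back and return to the middle case.

```bash
python3 -m jog '[[0.04,0,0,0.01,0],[0.04,0,0,0.022,0],[0.04,0,0,0.034,0],[0.04,0,0,0.045,0],[0.04,0,0,0.053,0],[0.04,0,0,0.058,0],[0.04,0,0,0.06,0],[0.04,0,0,0.06,0],[0.04,0,0,0.06,0],[0.04,0,0,0.06,0]]'
python3 -m jog '[[0.094,0,0,0,0],[0.094,0,0,0,0],[0.094,0,0,0,0],[0.094,0,0,0,0],[0.094,0,0,0,0],[0.094,0,0,-0.02,0],[0.094,0,0,-0.05,0],[0.094,0,0,-0.08,0],[0.094,0,0,-0.105,0],[0.094,0,0,-0.108,0]]'
python3 -m jog '[[0.094,0.037,-0.187,0,0.137],[0.094,0.037,-0.187,0,0.137],[0.094,0.037,-0.187,0,0.137],[0.094,0.037,-0.187,0,0.137],[0.094,0.037,-0.187,0,0.137],[0.094,0.037,-0.187,0,0.137],[0.094,0.037,-0.187,0,0.137],[0.094,0.037,-0.187,0,0.137]]'
python3 - <<'E'
from h import *
print(rows((.4962,.0331,.042),-.338))
for l in lids(ctrl.capture("wrist"),"wrist"): print(l)
for l in lids(ctrl.capture("top"),"top"): print("top",l)
E
```

```text
time_s: 16.57
position: [0.4235, -0.1426, 0.0428]
tool_rot: [3.141, -0.001, -0.201]
wrist_force: [1.5, 0.0, 0.8]
finger_gap: 0.524
grasp_force: 35.0
time_s: 17.4
position: [0.4259, -0.1438, 0.1548]
tool_rot: [3.139, -0.009, -0.201]
wrist_force: [1.0, -0.4, 0.3]
finger_gap: 1.003
grasp_force: 0.0
time_s: 18.07
position: [0.4958, 0.0331, 0.1496]
tool_rot: [3.14, 0.002, -0.337]
wrist_force: [-0.1, 0.9, -1.3]
finger_gap: 0.999
grasp_force: 0.0
[ 0.0004 -0.0002  0.1076  0.0005]
(array([493.2, 181.5]), array([51. , 64.5]), -0.339)
(array([496. ,  31.2]), array([ 47.9, 108.1]), -0.345)
(array([ 428.4, -142.8]), array([51.9, 99.7]), -0.204)
top (array([ 422.8, -141.3]), array([ 49.5, 108.3]), -0.201)
```

```bash
python3 -m jog '[[0.094,0,0,0.02,0],[0.094,0,0,0.05,0],[0.094,0,0,0.08,0],[0.094,0,0,0.1,0],[0.094,0,0,0.108,0],[0.094,0,0,0.108,0],[0.04,0,0,0.108,0],[0.04,0,0,0.108,0],[0.04,0,0,0.108,0],[0.04,0,0,0.108,0]]' 40
python3 -m jog '[[0.04,0,0,0,0],[0.04,0,0,0,0],[0.04,0,0,0,0],[0.04,0,0,0,0],[0.04,0,0,0,0],[0.04,0,0,0,0]]' 40
python3 -m jog '[[0.04,0,0,-0.006,0],[0.04,0,0,-0.018,0],[0.04,0,0,-0.034,0],[0.04,0,0,-0.052,0],[0.04,0,0,-0.07,0],[0.04,0,0,-0.088,0],[0.04,0,0,-0.102,0],[0.04,0,0,-0.11,0],[0.04,0,0,-0.112,0],[0.04,0,0,-0.112,0]]'
python3 -c "
from h import *
print(rows((.509,-.3297,.154),-.300))"
```

```text
time_s: 19.0
position: [0.4977, 0.0333, 0.0437]
tool_rot: [-3.141, -0.003, -0.338]
wrist_force: [-0.6, -0.1, -0.2]
finger_gap: 0.754
grasp_force: 0.0
time_s: 19.5
position: [0.4967, 0.0332, 0.0428]
tool_rot: [3.141, -0.0, -0.338]
wrist_force: [-1.4, -1.6, 4.9]
finger_gap: 0.53
grasp_force: 40.0
time_s: 20.33
position: [0.4963, 0.0337, 0.154]
tool_rot: [3.142, 0.001, -0.338]
wrist_force: [0.5, -0.4, -6.6]
finger_gap: 0.531
grasp_force: 40.0
[ 0.1326  0.3386  0.     -0.0382]
```

```bash
python3 -m jog '[[0.04,0.004,0.01,0,-0.004],[0.04,0.012,0.03,0,-0.008],[0.04,0.022,0.055,0,-0.012],[0.04,0.032,0.08,0,-0.015],[0.04,0.042,0.106,0,-0.018],[0.04,0.052,0.132,0,-0.021],[0.04,0.062,0.158,0,-0.024],[0.04,0.072,0.184,0,-0.027],[0.04,0.082,0.21,0,-0.03],[0.04,0.091,0.232,0,-0.034]]' | tail -6
python3 -m jog '[[0.04,0.01,0.024,0,0],[0.04,0.02,0.049,0,0],[0.04,0.028,0.072,0,-0.002],[0.04,0.035,0.09,0,-0.004],[0.04,0.039,0.101,0,-0.004],[0.04,0.041,0.105,0,-0.004],[0.04,0.041,0.105,0,-0.004],[0.04,0.041,0.105,0,-0.004]]'
python3 - <<'E'
from h import *
s=ctrl.sense(); p=s["position"]; print(rows((.509,-.3297,.154),-.300),s["tool_rot"])
T=ctrl.camera_info("wrist")["world_from_camera"]; np.save("T4.npy",T); im=ctrl.capture("wrist")
for l in lids(im,"wrist",p[2]+.038): print(l)
for l in lids(ctrl.capture("top"),"top"): print("top",l)
cv2.imwrite("pics/w4.png",cv2.resize(im[60:340,120:400,::-1],None,fx=2,fy=2,interpolation=cv2.INTER_CUBIC))
E
```

```text
time_s: 21.17
position: [0.5044, -0.217, 0.1526]
tool_rot: [-3.141, 0.003, -0.305]
wrist_force: [0.5, 0.6, -5.0]
finger_gap: 0.533
grasp_force: 40.0
time_s: 21.83
position: [0.5127, -0.3266, 0.1536]
tool_rot: [-3.14, 0.002, -0.3]
wrist_force: [0.0, 0.5, -6.3]
finger_gap: 0.531
grasp_force: 40.0
[-0.0027  0.004  -0.0004 -0.0002] [-3.13972248e+00  2.12708543e-03 -3.00169886e-01]
(array([ 469.4, -313.8]), array([16.1, 48.3]), 1.272)
(array([ 530. , -332.8]), array([48.6, 72.2]), -0.299)
top (array([471.3, 192.4]), array([ 48.9, 109.5]), -0.339)
top (array([ 423.1, -141.2]), array([ 49.3, 108.6]), -0.201)
```

View pics/w4.png

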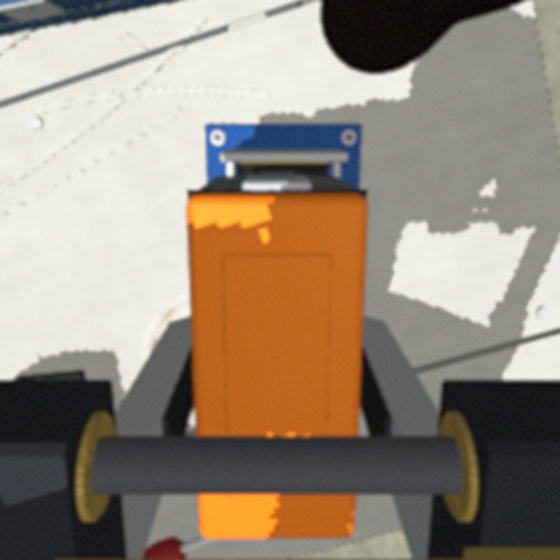

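The view shows the case held square above the cradle, its lid edges at crop columns 190 to 365, with the stop visible just beyond its front end. I'll let it settle and trim.

```bash
python3 -m jog '[[0.04,0,0,0,0],[0.04,0,0,0,0],[0.04,0,0,0,0],[0.04,0,0,0,0],[0.04,0,0,0,0]]'|grep pos
python3 - <<'E'
from h import *
for i in range(4):
  ctrl.capture("top"); s=ctrl.sense(); print(rows((.509,-.3297,.048),-.300),s["position"])
T=ctrl.camera_info("wrist")["world_from_camera"]
im=ctrl.capture("wrist");p=s["position"]
for l in lids(im,"wrist",p[2]+.038): print(l)
f=lambda x,y:(120+x/2-.25,60+y/2-.25)
T=np.load("T4.npy"); print([px2w("wrist",f(*c),.006,T).round(4) for c in((217.5,137),(347.5,137))])
E
```

```text
position: [0.5133, -0.3278, 0.1546]
[-0.0035  0.003   0.1066 -0.    ] [ 0.51325553 -0.32792857  0.15460045]
[-3.600e-03  2.900e-03  1.066e-01 -1.000e-04] [ 0.51324252 -0.3280114   0.15456663]
[-0.0035  0.0028  0.1065 -0.0002] [ 0.51320843 -0.32803771  0.15450891]
[-0.0035  0.0028  0.1065 -0.0002] [ 0.51321577 -0.3280574   0.15447922]
(array([ 470. , -315.5]), array([16. , 48.2]), 1.269)
(array([ 530.4, -334.5]), array([48.5, 72. ]), -0.3)
[array([ 0.588 , -0.3139,  0.006 ]), array([ 0.565 , -0.3882,  0.006 ])]
```

```bash
python3 -m jog '[[0.04,-0.0035,0.003,0,0],[0.04,-0.0035,0.003,0.01,0],[0.04,-0.0035,0.003,0.022,0],[0.04,-0.0035,0.003,0.034,0],[0.04,-0.0035,0.003,0.046,0],[0.04,-0.0035,0.003,0.056,0],[0.04,-0.0035,0.003,0.064,0],[0.04,-0.0035,0.003,0.07,0],[0.04,-0.0035,0.003,0.074,0],[0.04,-0.0035,0.003,0.075,0]]'
python3 -m jog '[[0.04,0,0,0,0],[0.04,0,0,0,0],[0.04,0,0,0,0],[0.04,0,0,0,0],[0.04,0,0,0,0],[0.04,0,0,0,0]]'
python3 -c "
from h import *
print(rows((.509,-.3297,.048),-.300))
ctrl.capture('top');print(rows((.509,-.3297,.048),-.300))"
```

```text
time_s: 23.43
position: [0.5087, -0.3297, 0.0787]
tool_rot: [-3.141, 0.001, -0.3]
wrist_force: [-0.4, 0.7, -6.4]
finger_gap: 0.53
grasp_force: 40.0
time_s: 23.93
position: [0.5091, -0.33, 0.0798]
tool_rot: [3.141, -0.0, -0.3]
wrist_force: [-0.2, 0.4, -6.2]
finger_gap: 0.531
grasp_force: 40.0
[-0.0002 -0.0003  0.0318 -0.0002]
[-0.0001 -0.0002  0.0317 -0.0002]
```

```bash
python3 -m jog '[[0.04,0,0,0.005,0],[0.04,0,0,0.01,0],[0.04,0,0,0.014,0],[0.04,0,0,0.018,0],[0.04,0,0,0.021,0],[0.04,0,0,0.024,0],[0.04,0,0,0.026,0],[0.04,0,0,0.026,0]]'
python3 -m jog '[[0.04,0,0,0.002,0],[0.04,0,0,0.004,0],[0.04,0,0,0.005,0],[0.04,0,0,0.005,0],[0.04,0,0,0.005,0],[0.04,0,0,0.005,0]]'
```

```text
time_s: 24.65
position: [0.5087, -0.3297, 0.0528]
tool_rot: [-3.141, 0.001, -0.3]
wrist_force: [0.9, -0.3, -5.3]
finger_gap: 0.525
grasp_force: 40.0
time_s: 25.15
position: [0.5091, -0.33, 0.0488]
tool_rot: [3.141, -0.001, -0.3]
wrist_force: [-1.1, 0.6, -3.7]
finger_gap: 0.53
grasp_force: 40.0
```

Height and force match the case just resting on the pocket floor. I'll release and retreat.

```bash
python3 -m jog '[[0.04,0,0,0.0005,0],[0.04,0,0,0.0005,0],[0.06,0,0,0.0005,0],[0.075,0,0,0.0005,0],[0.094,0,0,0.0005,0],[0.094,0,0,0.0005,0],[0.094,0,0,0.0005,0],[0.094,0,0,-0.01,0],[0.094,0,0,-0.03,0],[0.094,0,0,-0.06,0]]'
python3 -m jog '[[0.094,0,0,-0.03,0],[0.094,0,0,-0.06,0],[0.094,0,0,-0.09,0],[0.094,0,0,-0.12,0],[0.094,-0.03,0,-0.14,0],[0.094,-0.07,0,-0.14,0],[0.094,-0.11,0,-0.14,0],[0.094,-0.15,0,-0.14,0],[0.094,-0.18,0,-0.14,0],[0.094,-0.18,0,-0.14,0]]'
python3 -m jog '[[0.094,0,0,0,0],[0.094,0,0,0,0],[0.094,0,0,0,0],[0.094,0,0,0,0],[0.094,0,0,0,0],[0.094,0,0,0,0]]'
python3 - <<'E'
from h import *
for l in lids(ctrl.capture("wrist"),"wrist",.086): print(l)
im=ctrl.capture("top")
for l in lids(im,"top"): print("top",l)
a=cv2.resize(im[150:270,100:400,::-1],None,fx=2,fy=2,interpolation=cv2.INTER_CUBIC)
b=cv2.resize(ctrl.capture("side")[100:300,150:350,::-1],None,fx=1.5,fy=1.5,interpolation=cv2.INTER_CUBIC)
o=np.zeros((540,600,3),np.uint8); o[:240]=a; o[240:,:300]=b; o[240:,300:]=cv2.resize(ctrl.capture("wrist")[:,:,::-1],(300,300)); cv2.imwrite("pics/end.png",o)
E
```

```text
time_s: 25.98
position: [0.5075, -0.3287, 0.1073]
tool_rot: [-3.14, 0.005, -0.3]
wrist_force: [-0.5, -0.1, 0.4]
finger_gap: 0.999
grasp_force: 0.0
time_s: 26.82
position: [0.332, -0.2738, 0.2496]
tool_rot: [3.141, 0.002, -0.302]
wrist_force: [-0.1, -0.3, -0.1]
finger_gap: 0.998
grasp_force: 0.0
time_s: 27.32
position: [0.3376, -0.2769, 0.2481]
tool_rot: [-3.141, 0.001, -0.3]
wrist_force: [-0.7, -0.0, -0.1]
finger_gap: 0.998
grasp_force: 0.0
(array([ 421.7, -148.3]), array([ 48.5, 105.3]), -0.203)
(array([ 495.2, -327.3]), array([48.5, 84.6]), -0.299)
top (array([471.3, 192.4]), array([ 48.9, 109.5]), -0.339)
top (array([ 422.6, -141.1]), array([ 49.3, 108.7]), -0.203)
top (array([ 508. , -329.1]), array([ 49.6, 109.8]), -0.299)
```

View pics/end.png

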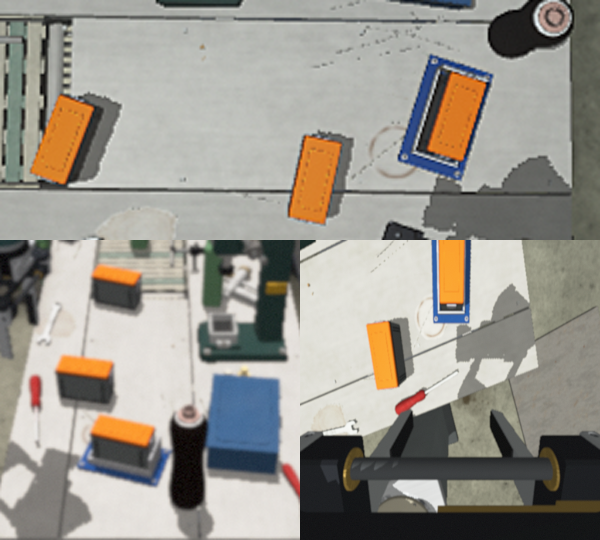

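The full case sits flat in the pocket (lid in the cradle at about (455,115) in the top panel). The left and right cases are upright where they stood and the bottles are untouched.

```bash
python3 -c "
from rig import ctrl
print(ctrl.close_job())"
```

```text
the job is handed in; nothing more can be done
None
```

I lifted all three cases from left to right. The middle one was full (about 6 N at the wrist, against 1–3 N for the others) and now sits flat in the cradle, with the two empties back upright within about 1 mm of where they stood. The job is handed in at about 27 s; no verdict came back.

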